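# Seat the dosing cup in the grinder and hold the dose dial at its third click

### The job

Slide the steel dosing cup by its handle into the bay at the front of the coffee grinder until you feel it come up against the back stop, and leave it there. Then turn the spring-return dose dial on top of the grinder clockwise, past its first two clicks to the third (the long mark) and no farther, and hold it there against its spring: finish while still holding the dial, with the cup still fully home. Leave the cups, lids and jar standing around alone.

Things in the scene. Friction and masses are not known exactly. Their poses are not given: they have to be found in the camera images.
- grinder: Coffee grinder, fixed: black block 280 long (x) x 160 wide (y) x 200 mm high. Origin: centre of its underside. x points from front to rear; the front is turned roughly to the robot's left (place and yaw vary). On top: the dial, its axis 80 mm behind the front face, and a round bean hopper, radius 47 mm, top 278 mm above the counter, its axis 228 mm behind the front face.
- seat (a point): Where the cup's origin lies when fully home: on the counter, mid-bay, 32 mm inside the front face. Axes as the grinder's: x points into the bay. The bay is open to the front, 72 mm wide, 100 mm high; its back wall, 65 mm in, is the stop. Before it two steel guides, 24 mm high, flare out over 50 mm, from 72 to about 120 mm apart.
- cup: Loose steel dosing cup: round, 66 mm across, 65 mm high, 0.2 to 0.45 kg, on the counter before the bay. Origin: centre of its underside. A straight black handle, 16 mm wide, 18 mm high, points along its own -x, 36 to 54 mm above the counter, ending 142 mm from the cup's axis. Its x axis starts within 0.4 rad of the grinder's x; when home any handle direction is fine.
- cup_handle (a point): Middle of the handle's section, to grip it: 110 mm from the cup's axis, 45 mm above the counter. Axes as the cup's.
- dial (a joint): Dial angle (rad): 0 at rest, growing clockwise seen from above. Clicks at 0.4, 0.8, 1.2, 1.6, felt as a rise then a dip in torque, each at a raised white mark on the grinder's top; the third mark (1.2) is 24 mm long, the others 10. End stop 1.65. A spring drives it back to 0 from any click when let go. Holding takes 0.12 N m at 0, 0.22 N m at 1.2; clicks add or take 0.07 to 0.11.
- dial_grip (a point): On the dial's upright axis, mid-height of its bar grip, 223 mm above the counter. The bar is 48 long x 16 wide x 28 mm high (209 to 237 mm above the counter), centred on the axis, on a disc 64 mm across. The point turns with the dial: x along the bar; the pointer end, with a white line, is at -x, towards the grinder's front at rest.
- paper_cups: Bystander: a stack of white paper cups, 76 mm across, 121 mm high. Origin: centre of its underside.
- lid_stack: Bystander: a stack of black cup lids, 88 mm across, 46 mm high. Origin: centre of its underside.
- sugar_jar: Bystander: a glass sugar jar, 70 mm across, 110 mm high. Origin: centre of its underside.
Things that resemble listed ones, but are neither listed nor needed, are in the scene too. What is meant by the cup is not green, and is the smaller of those in its own colour.

How it is judged:
By the outcome, as a careful person would: the job done as asked, in the order asked, and still so for the second after the job is handed in, while the arm keeps its last pose, push and grip.
It also fails if it takes over 58 s, if anything falls off the work surface, if the arm or the gripper's body presses on something with over 40 N, if the wrist force passes 120 N, or if a joint passes its speed limit or range.

### The arm

A 6-joint arm with a two-finger parallel gripper is mounted at the origin on the work surface. World frame = base frame: x ahead of the robot, y to its left, z up, the work surface at z = 0. Lengths are in m, angles in rad, forces in N, time in s.
With the tool pointing down it reaches from about 0.2 to 0.875 m from the base axis. Payload 3.4 kg.
Tool frame: the origin (TCP) lies between the finger pads; the fingertips stand 25 mm ahead of it and the grasp point (between the pads) lies 6 mm ahead of it (r.nose_length is the z of the fingertips in the tool frame, in m); z points along the fingers, x is the direction in which the jaws open and shut, and the axes are right-handed (so a half turn about z gives the same grasp; the last joint's range is limited). The gripper opens to 94 mm and grips with 3 to 60 N. Pads are 16 mm wide; open, the fingers measure 119 mm over their backs; the gripper's body (75 mm by 177 mm) begins 78 mm behind the grasp point.
Start: joints at [1.096, 0.276, 1.505, -0, 1.361, -0.121], TCP at [0.199, 0.539, 0.23] pointing down, gripper open.
Joint ranges: [-2.89, 2.89], [-0.75, 2.08], [0.22, 2.7], [-1.18, 4.32], [0.11, 2.71], [-2.7, 2.7]. Speed limits (rad/s): [2.57, 2.57, 3.14, 3.14, 3.14, 3.14].

### API

Orientations are given as a unit quaternion [w, x, y, z].
In Python, from plant import r, gripper_to, inverse_kinematics, vision, models, telemetry gives the robot as it stands. Calls block until the motion is done:
- r.move_to(position, orientation): joint-space move of the TCP to a pose.
- r.move_l(position, rot=None, vel=0.15, guard=None): straight line of the TCP; rot=None keeps the orientation; vel is the mean speed in m/s. With guard (N) it stops when the force on the tool has changed by that much, and returns True; else False.
- r.movej(angles): joint-space move.
- gripper_to(opening, f_grip=None): finger opening in m; f_grip is the grip in N (None keeps the last); returns when the fingers have stopped.
- r.hold(seconds).
- inverse_kinematics(position, orientation): joint angles nearest the present ones, or None.
- vision.snapshot(name): name is "side" or "top"; returns the picture (480x640x3 uint8, red, green, blue); there is no depth.
- vision.get_calibration(name): a dict with "fx", "fy", "cx", "cy" (pixels), "D" ([k1, k2, p1, p2, k3] as OpenCV has them; the pictures are not rectified), "position" and "orientation" of the camera in the world. Camera axes: x right, y down, z forward; pixel columns grow to the right and rows downward; lengths in m; the calibration is good to about 2 mm. A picture is of the moment at which its call begins. get_calibration takes no time and is no camera call.
A pose or a line that the arm cannot do raises r.PlanningError and nothing moves.
- r.sign_off(): hands the job in, once; it reports no verdict.
Trained networks look in the newest picture that a camera, given by its name, has taken for a name from the list of things; names that differ only in an ending like _2 or _b are one class to them, and where a whole thing is asked for, a point or a joint stands for the part that bears it (a point fixed in the world has none). Each returns a list of dicts, best first, with "score" (0 to 1); they miss things now and then, are a little off and sometimes report something else, mostly with a low value. They report only what shows in the picture. A call takes as long as a camera call. They do not tell look-alikes from the thing itself.
- models.boxes_of(thing, camera): "at" ([x, y, z] in m, in world coordinates, good to about 4 mm: the middle of the surface that is visible of it).
- models.regions_of(thing, camera): "pixels" (480x640 bool, what is visible of it).
- models.mark_of(thing, camera): "at" ([x, y, z] in m, in world coordinates, good to about 4 mm: a listed point, or the origin of a listed thing).
Readings, each from a call of its own:
- telemetry.current_t(): time.
- telemetry.current_joints(): joint angles.
- telemetry.current_dq(): joint speeds.
- telemetry.current_joint_efforts(): joint torques, N m.
- telemetry.current_ee_pos(): TCP position.
- telemetry.current_tool_rot(): TCP orientation.
- telemetry.current_wrist_force(): force on the tool from outside, world axes, zero at the start.
- telemetry.current_torque(): the same for the moment, N m.
- telemetry.current_opening(): finger opening in m.
Only numpy, scipy, OpenCV 4.12 (cv2) and the standard library are available. Lean on these libraries where they do the work, as an engineer would, in place of code of your own. Each camera call takes 0.05 s, during which the arm holds its last target. There are 200 camera calls.

## Working session

There is one attempt and no reset: what is moved stays moved. The work goes in short steps, each a Python script; the robot and the scene stay as the last script left them, time stands still between calls to the robot, and variables do not carry over. Pictures are saved under pics/ and viewed, about 8 in all and at most 12, crops included, and the job is handed in when it is done.

```bash
ls; mkdir -p pics
python3 - <<'E'
from plant import *
import cv2,numpy as np
for c in ("top","side"):
    im=vision.snapshot(c); cv2.imwrite(f"pics/{c}0.png",im[:,:,::-1])
    k=vision.get_calibration(c); print(c,k)
    for n in ("grinder","seat","cup","cup_handle","dial_grip","paper_cups","lid_stack","sugar_jar"):
        try: print(n,[(np.round(d["at"],3).tolist(),round(d["score"],2)) for d in models.mark_of(n,c)])
        except Exception as e: print(n,e)
print(telemetry.current_t())
E
```

```text
pics
top {'fx': 450.41337608603897, 'fy': 450.41337608603897, 'cx': 310.7164323938099, 'cy': 240.31243392676035, 'D': array([0.03840129, 0.        , 0.        , 0.        , 0.        ]), 'position': array([ 0.32625701, -0.03161855,  1.47014314]), 'orientation': array([ 0.04886133, -0.6965273 ,  0.71461195, -0.04233276])}
grinder []
seat [([0.495, 0.03, 0.001], 0.61)]
cup [([0.454, 0.162, 0.001], 0.93), ([0.745, 0.318, 0.001], 0.85), ([0.238, 0.168, -0.002], 0.77)]
cup_handle [([0.662, 0.193, 0.064], 0.97), ([0.483, 0.266, 0.046], 0.81)]
dial_grip [([0.501, -0.023, 0.222], 0.72)]
paper_cups [([0.777, -0.022, 0.002], 0.74)]
lid_stack [([0.324, 0.383, 0.001], 0.95), ([0.491, 0.027, 0.0], 0.45)]
sugar_jar [([0.589, -0.444, -0.007], 0.93)]
side {'fx': 523.2079612553407, 'fy': 523.2079612553407, 'cx': 317.73361238544186, 'cy': 238.75752792094502, 'D': array([-0.07124658,  0.        ,  0.        ,  0.        ,  0.        ]), 'position': array([ 0.62148951, -0.44833429,  1.45815813]), 'orientation': array([-0.15569716,  0.97968597,  0.12535385, -0.01613089])}
grinder []
seat [([0.481, 0.268, 0.042], 0.45)]
cup [([0.452, 0.158, -0.0], 0.92), ([0.747, 0.318, 0.0], 0.67), ([0.243, 0.165, 0.002], 0.56)]
cup_handle [([0.337, 0.209, 0.043], 0.81), ([0.665, 0.193, 0.061], 0.8), ([0.481, 0.268, 0.046], 0.67), ([0.45, 0.16, 0.002], 0.26)]
dial_grip [([0.497, -0.023, 0.22], 0.6)]
paper_cups [([0.78, -0.022, -0.008], 0.78), ([0.45, 0.161, -0.003], 0.68)]
lid_stack []
sugar_jar [([0.592, -0.444, 0.003], 0.58)]
0.9
```

View pics/top0.png

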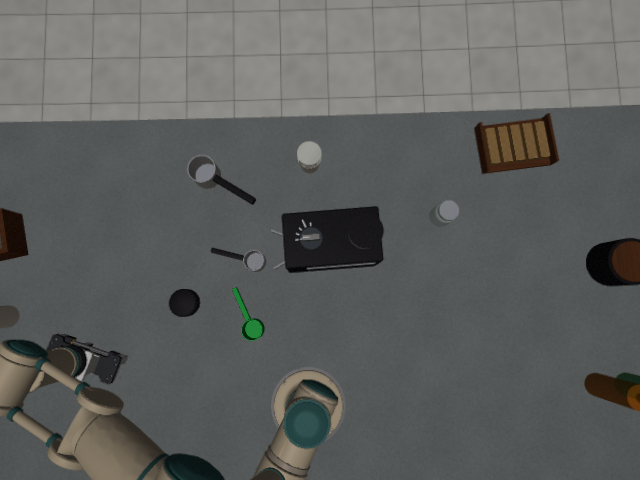

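View pics/side0.png

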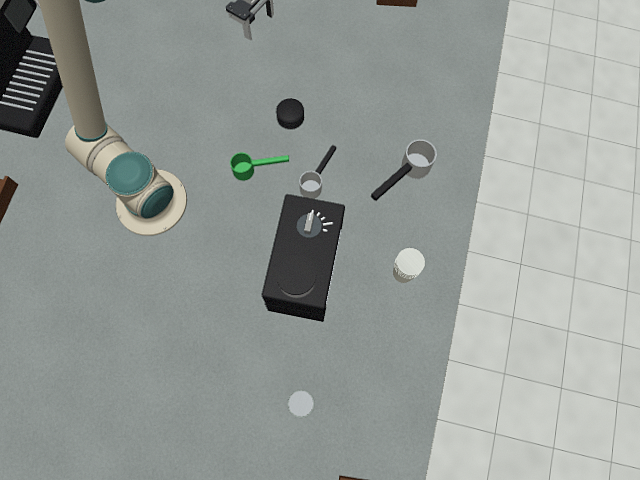

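Top picture: the cup is the small steel one at (255,261), its handle ending at (212,250). The large steel cup (202,170) and the green one (253,328) are decoys. The grinder's dial is at (310,238) with its front to the left, lids are at (184,302), paper cups at (309,155) and the jar at (447,211). I'll zoom in on the grinder for its yaw.

Run:
```python
import cv2,numpy as np
a=cv2.imread("pics/top0.png")[195:285,200:400]
b=cv2.imread("pics/side0.png")[130:330,230:370]
a=cv2.resize(a,None,fx=4,fy=4,interpolation=cv2.INTER_CUBIC);cv2.imwrite("pics/a.png",cv2.convertScaleAbs(a,alpha=2,beta=20))
```

```text
(no output)
```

View pics/a.png

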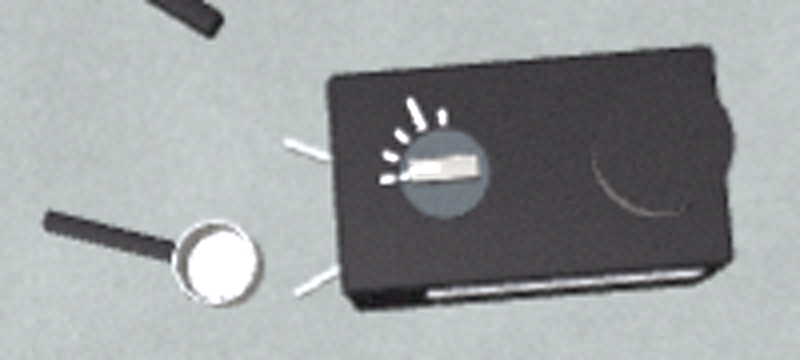

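The crop shows the grinder's top face with corners at about (283,214), (285.5,268), (383,260) and (377.5,207). The dial disc is at (311,238), the guides at (272,231) and (275,268), and the long mark at (304,223). Now I'll convert these to world positions.

```bash
cat > h.py <<'E'
from plant import *
import numpy as np, cv2
from scipy.spatial.transform import Rotation as R
def rot(q): return R.from_quat([q[1],q[2],q[3],q[0]])
def p2w(c,px,z):
    k=vision.get_calibration(c);K=np.array([[k["fx"],0,k["cx"]],[0,k["fy"],k["cy"]],[0,0,1]])
    u=cv2.undistortPoints(np.array([[px]],float),K,k["D"])[0,0]
    d=rot(k["orientation"]).apply([u[0],u[1],1.]);p=np.array(k["position"])
    return p+d*(z-p[2])/d[2]
def down(a):
    "tool down, jaw axis x at world angle a (rad)"
    m=np.array([[np.cos(a),np.sin(a),0],[np.sin(a),-np.cos(a),0],[0,0,-1]]).T
    # columns: x=(c,s,0), y=(s,-c,0), z=(0,0,-1)
    q=R.from_matrix(np.array([[np.cos(a),np.sin(a),0],[np.sin(a),-np.cos(a),0],[0,0,-1]])).as_quat()
    return [q[3],q[0],q[1],q[2]]
E
python3 - <<'E'
from h import *
P={}
for n,px,z in [("ff",(332,77),.2),("fn",(342,292),.2),("rf",(710,47),.2),("rn",(732,260),.2),("disc",(445,173),.209),("g1",(287,142),.024),("g2",(297,294),.024),("cuprim",(217,261),.065),("htip",(47,220),.045),("long",(416,113),.2),("m0",(388,180),.2),("hroot",(172,249),.054)]:
    P[n]=p2w("top",(200+px[0]/4,195+px[1]/4),z)[:2]; print(n,P[n].round(4))
ax=P["rf"]-P["ff"]+P["rn"]-P["fn"]; print("yaw",np.arctan2(ax[1],ax[0]),np.linalg.norm(ax)/2)
cr=P["ff"]-P["fn"]+P["rf"]-P["rn"]; print("yaw from cross",np.arctan2(cr[1],cr[0])-np.pi/2,np.linalg.norm(cr)/2)
u=ax/np.linalg.norm(ax); c=(P["ff"]+P["fn"]+P["rf"]+P["rn"])/4;f=c-.14*u
print("centre",c,"dial",f+.08*u,"seat",f+.032*u)
h=P["cuprim"]-P["htip"];print("cup yaw",np.arctan2(h[1],h[0]),np.linalg.norm(h))
print(telemetry.current_joints(),telemetry.current_t())
E
```

```text
ff [0.5686 0.0556]
fn [0.4143 0.0512]
rf [ 0.5831 -0.2155]
rn [ 0.4299 -0.2243]
disc [ 0.4959 -0.0237]
g1 [0.5496 0.1052]
g2 [0.4259 0.0988]
cuprim [0.4505 0.1574]
htip [0.4886 0.295 ]
long [ 0.5409 -0.004 ]
m0 [0.4932 0.0171]
hroot [0.4619 0.1943]
yaw -1.5159378756061945 0.27372965501399366
yaw from cross -1.5279038637145939 0.15387907804371861
centre [ 0.49899371 -0.08326238] dial [ 0.49570385 -0.02335264] seat [0.49307197 0.02457516]
cup yaw -1.8405886875054727 0.14280416321749403
[ 1.09600220e+00  2.75886153e-01  1.50490807e+00 -2.12421138e-07
  1.36073212e+00 -1.21004810e-01] 0.9
```

Run:
```python
from h import *
a=-1.84+np.pi/2   # jaw axis perpendicular to handle
best=None
for k in (0,np.pi):
    q=inverse_kinematics([.482,.266,.051],down(a+k)); q2=inverse_kinematics([.4806,.269,.051],down(-1.52+np.pi/2+k)); print(k,q,q2)
for k in (0,np.pi):
    for t in (0,-1.2,-1.5): print("dial",k,t,inverse_kinematics([.4965,-.0235,.238],down(-1.52+np.pi/2+k+t)))
```

```text
0 [ 3.77878331e-01  3.99703969e-01  1.81309670e+00 -4.44089210e-16
  9.28791988e-01  6.47082005e-01] [ 3.83929476e-01  3.99989630e-01  1.81257850e+00 -4.44089210e-16
  9.29024527e-01  3.33133149e-01]
3.141592653589793 [ 3.77878331e-01  3.99703969e-01  1.81309670e+00 -4.44089210e-16
  9.28791988e-01 -2.49451065e+00] None
dial 0 0 [-1.87375831e-01  1.53558716e-01  1.64962248e+00 -4.44089210e-16
  1.33841146e+00 -2.38172158e-01]
dial 0 -1.2 [-1.87375831e-01  1.53558716e-01  1.64962248e+00 -4.44089210e-16
  1.33841146e+00  9.61827842e-01]
dial 0 -1.5 [-1.87375831e-01  1.53558716e-01  1.64962248e+00 -4.44089210e-16
  1.33841146e+00  1.26182784e+00]
dial 3.141592653589793 0 None
dial 3.141592653589793 -1.2 [-1.87375831e-01  1.53558716e-01  1.64962248e+00 -4.44089210e-16
  1.33841146e+00 -2.17976481e+00]
dial 3.141592653589793 -1.5 [-1.87375831e-01  1.53558716e-01  1.64962248e+00 -4.44089210e-16
  1.33841146e+00 -1.87976481e+00]
```

Run:
```python
from h import *
a=-1.84+np.pi/2
r.move_to([.482,.266,.15],down(a))
gripper_to(.05)
print("desc guard",r.move_l([.482,.266,.051],vel=.12,guard=8))
gripper_to(0,f_grip=20); print("open",telemetry.current_opening(),telemetry.current_wrist_force())
print(r.move_l([.4806,.269,.051],rot=down(-1.52+np.pi/2),vel=.01,guard=15),telemetry.current_wrist_force())
print(telemetry.current_ee_pos(),telemetry.current_t())
for c in ("top","side"):
    im=vision.snapshot(c); cv2.imwrite(f"pics/{c}1.png",im[:,:,::-1])
    print(c,[(np.round(d["at"],4).tolist(),round(d["score"],2)) for d in models.mark_of("cup",c)])
a=cv2.imread("pics/top1.png")[195:285,200:340]; b=cv2.imread("pics/side1.png")[130:250,260:380]
f=lambda i,s:cv2.convertScaleAbs(cv2.resize(i,None,fx=s,fy=s,interpolation=cv2.INTER_CUBIC),alpha=1.8,beta=10)
a=f(a,3);b=f(b,3)
o=np.zeros((360,780,3),np.uint8);o[:270,:420]=a;o[:,420:]=b;cv2.imwrite("pics/c1.png",o)
```

```text
desc guard False
open 0.015822447010133835 [ 0.30301421 -1.72540165  0.5088442 ]
False [-2.82951143 -0.88728446  0.91954952]
[0.47918827 0.26850029 0.05064106] 5.3
top [([0.7473, 0.3146, -0.0002], 0.95), ([0.4833, 0.1607, -0.0028], 0.92), ([0.2351, 0.1669, -0.0014], 0.91), ([0.4762, 0.2652, 0.044], 0.48), ([0.4997, -0.0211, 0.2191], 0.46)]
side [([0.7473, 0.318, -0.0001], 0.75), ([0.4814, 0.1622, -0.0041], 0.57), ([0.3244, 0.3874, -0.0003], 0.53)]
```

View pics/c1.png

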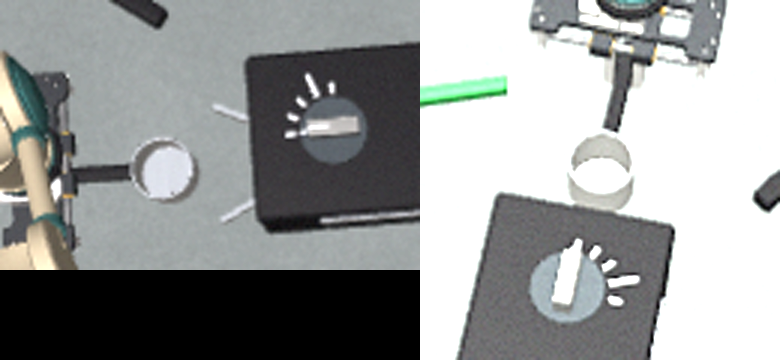

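The cup is gripped and turned to face the bay. Its rim is at crop (165,169), about 4 mm to the robot's side of the guides' midline. I'll correct that and push.

Run:
```python
from h import *
u=np.array([.053,-.9986,0]); p=np.array([.4842,.269,.051])
r.move_l(p,vel=.02)
S=lambda g:print(g,telemetry.current_ee_pos().round(4),np.round(telemetry.current_wrist_force(),2),np.round(telemetry.current_torque(),2),round(telemetry.current_t(),1))
S(0)
for d,v in ((.06,.06),(.09,.04),(.115,.04)):
    g=r.move_l(p+d*u,vel=v,guard=12); S(g)
    if g: break
else:
    g=r.move_l(p+.150*u,vel=.02,guard=10); S(g)
for c in ("top","side"):
    im=vision.snapshot(c); cv2.imwrite(f"pics/{c}2.png",im[:,:,::-1])
```

```text
0 [0.4849 0.2692 0.0511] [-1.7  -0.04  0.42] [-0.15  0.46 -0.15] 5.8
False [0.4874 0.2087 0.051 ] [0.84 0.42 0.59] [-0.03 -0.02 -0.01] 7.0
False [0.489  0.1785 0.0509] [1.24 1.84 1.37] [ 0.15  0.04 -0.02] 7.9
False [0.4903 0.1538 0.0509] [0.17 2.61 2.51] [ 0.36 -0.    0.01] 8.7
True [0.4914 0.1337 0.0511] [-0.04  0.68  2.58] [-0.1   0.03  0.07] 9.7
```

Run:
```python
from h import *
S=lambda g:print(g,telemetry.current_ee_pos().round(4),np.round(telemetry.current_wrist_force(),2),np.round(telemetry.current_torque(),2),round(telemetry.current_t(),1))
gripper_to(0,f_grip=35)
u=np.array([.053,-.9986,0]); p=telemetry.current_ee_pos()
for i in range(2):
    g=r.move_l(p+.012*u,vel=.015,guard=14); S(g)
print(telemetry.current_opening())
for c in ("top","side"):
    im=vision.snapshot(c); cv2.imwrite(f"pics/{c}3.png",im[:,:,::-1])
a=cv2.imread("pics/top3.png")[195:285,200:340]; b=cv2.imread("pics/side3.png")[130:250,260:380]
f=lambda i,s:cv2.convertScaleAbs(cv2.resize(i,None,fx=s,fy=s,interpolation=cv2.INTER_CUBIC),alpha=1.8,beta=10)
a=f(a,3);b=f(b,3)
o=np.zeros((360,780,3),np.uint8);o[:270,:420]=a;o[:,420:]=b;cv2.imwrite("pics/c3.png",o)
```

```text
True [0.4918 0.1337 0.0513] [-0.16  1.85  2.56] [-0.06  0.08 -0.02] 10.5
True [0.4919 0.1335 0.0513] [0.86 0.75 2.37] [-0.09 -0.    0.09] 10.9
0.015613245400339938
```

View pics/c3.png

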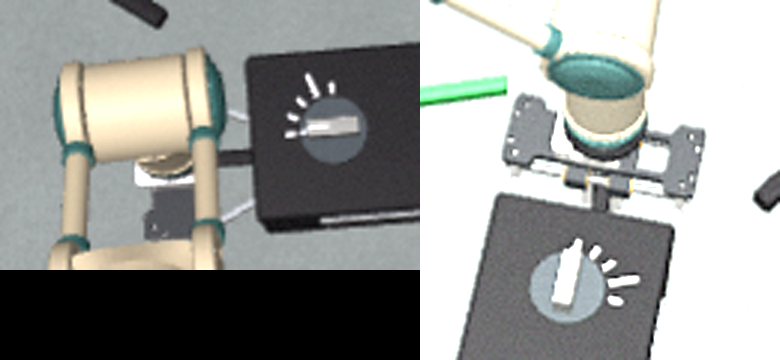

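Guides and handle are in line, and the cup is inside the bay with only the handle showing at crop (235,158). The stop repeats at TCP y = 0.1335, exactly where home was expected. Now I'll release and go above the dial.

Run:
```python
from h import *
gripper_to(.05); p=telemetry.current_ee_pos()
r.move_l([p[0],p[1],.16],vel=.1)
r.move_l([p[0],p[1],.36],vel=.25)
r.move_to([.42,-.0235,.42],down(-1.52+np.pi/2))
for c in ("top","side"):
    im=vision.snapshot(c); cv2.imwrite(f"pics/{c}4.png",im[:,:,::-1])
    for n in ("cup_handle","dial_grip"):
        print(c,n,[(np.round(d["at"],4).tolist(),round(d["score"],2)) for d in models.mark_of(n,c)])
print(telemetry.current_t())
a=cv2.imread("pics/top4.png")[195:285,200:340]; b=cv2.imread("pics/side4.png")[130:250,260:380]
f=lambda i,s:cv2.convertScaleAbs(cv2.resize(i,None,fx=s,fy=s,interpolation=cv2.INTER_CUBIC),alpha=1.8,beta=10)
a=f(a,3);b=f(b,3)
o=np.zeros((360,780,3),np.uint8);o[:270,:420]=a;o[:,420:]=b;cv2.imwrite("pics/c4.png",o)
```

```text
top cup_handle [([0.6629, 0.1906, 0.0626], 0.8), ([0.3396, 0.2142, 0.0403], 0.76)]
top dial_grip []
side cup_handle [([0.6673, 0.1923, 0.0603], 0.66), ([0.4895, 0.135, 0.0463], 0.5)]
side dial_grip [([0.498, -0.025, 0.2214], 0.97)]
14.975
```

View pics/c4.png

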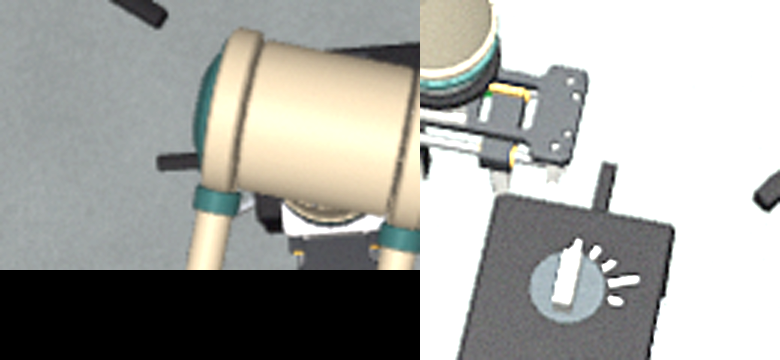

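The handle mark is at y = 0.135, so the cup axis is at about 0.025 and it stayed home. The dial is untouched. Next I'll grip the dial.

Run:
```python
from h import *
q=down(-1.52+np.pi/2)
x,y=.497,-.024
r.move_to([x,y,.33],q)
g=r.move_l([x,y,.239],vel=.06,guard=8); print(g,telemetry.current_ee_pos())
gripper_to(0,f_grip=50)
print(telemetry.current_opening(),np.round(telemetry.current_wrist_force(),2),np.round(telemetry.current_torque(),3),telemetry.current_ee_pos())
j=np.array(telemetry.current_joints()); np.save("j0.npy",j); print(j, telemetry.current_t())
for i in range(1,15):
    k=j.copy();k[5]+=.04*i; r.movej(k); r.hold(.1)
    print(round(.04*i,2),round(telemetry.current_joints()[5]-j[5],3),np.round(telemetry.current_torque(),3),np.round(telemetry.current_wrist_force(),1),round(telemetry.current_joint_efforts()[5],3),round(telemetry.current_t(),2))
```

```text
False [ 0.49723246 -0.02402332  0.2393703 ]
0.01556162549684965 [ 5.31 -0.12 -3.66] [ 0.034 -0.792  0.139] [ 0.49894792 -0.02393207  0.23911074]
[-1.88040715e-01  1.54409782e-01  1.64576739e+00  1.01391429e-03
  1.33746413e+00 -2.39245733e-01] 17.8083
0.04 0.039 [-0.061 -0.08   0.199] [ 1.5 -0.8 -0.7] 0.164 18.16
0.08 0.079 [-0.017 -0.082  0.207] [ 1.5 -0.2 -0.6] 0.195 18.51
0.12 0.119 [-0.016 -0.088  0.126] [ 1.3  0.3 -1.5] 0.2 18.86
0.16 0.159 [ 0.057 -0.041  0.172] [ 1.6  0.1 -0. ] 0.179 19.21
0.2 0.199 [-0.054 -0.032  0.185] [ 1.5  0.6 -0.3] 0.138 19.56
0.24 0.239 [-0.032  0.046  0.111] [ 2.2  0.  -0.3] 0.097 19.91
0.28 0.279 [0.066 0.063 0.088] [ 1.5 -0.5  0.2] 0.073 20.26
0.32 0.319 [0.036 0.128 0.092] [-0.4  1.   0.5] 0.077 20.61
0.36 0.359 [0.046 0.254 0.139] [0.4 0.5 0.6] 0.106 20.96
0.4 0.399 [0.001 0.301 0.138] [-0.9  0.6  0.4] 0.15 21.31
0.44 0.439 [0.029 0.381 0.183] [-0.9  0.6  1.4] 0.196 21.66
0.48 0.479 [0.052 0.486 0.217] [-0.9  0.5  1.3] 0.228 22.01
0.52 0.519 [0.149 0.596 0.297] [-1.2  0.1  1.2] 0.235 22.36
0.56 0.559 [0.124 0.742 0.257] [-2.3  1.4  1.8] 0.214 22.71
```

Run:
```python
from h import *
j=np.load("j0.npy")
for d in [.6,.64,.68,.72,.76,.8,.84,.88,.92,.96,1.0,1.04,1.08,1.12,1.15]:
    k=j.copy();k[5]+=d; r.movej(k); r.hold(.08)
    print(d,round(telemetry.current_joints()[5]-j[5],3),np.round(telemetry.current_torque(),3),np.round(telemetry.current_wrist_force(),1),round(telemetry.current_joint_efforts()[5],3),round(telemetry.current_t(),2))
c="side";im=vision.snapshot(c); cv2.imwrite(f"pics/{c}5.png",im[:,:,::-1])
b=im[130:250,260:380,::-1]
cv2.imwrite("pics/c5.png",cv2.convertScaleAbs(cv2.resize(b,None,fx=5,fy=5,interpolation=cv2.INTER_CUBIC),alpha=1.6,beta=10))
print([(np.round(d["at"],4).tolist(),round(d["score"],2)) for d in models.mark_of("cup_handle",c)],telemetry.current_ee_pos())
```

```text
0.6 0.599 [0.178 0.734 0.202] [-3.2  0.   2.6] 0.173 23.04
0.64 0.639 [0.221 0.884 0.117] [-3.4  0.5  2.7] 0.132 23.38
0.68 0.679 [0.323 0.989 0.123] [-3.5  2.2  3.2] 0.108 23.71
0.72 0.719 [0.379 1.13  0.108] [-4.1  1.9  3.5] 0.111 24.04
0.76 0.758 [0.367 1.158 0.107] [-4.6  2.2  3.6] 0.135 24.38
0.8 0.798 [0.413 1.161 0.217] [-5.2  2.2  3.7] 0.179 24.71
0.84 0.838 [0.412 1.221 0.221] [-4.6  2.3  3.1] 0.224 25.04
0.88 0.878 [0.334 1.178 0.191] [-4.5  2.5  4.1] 0.256 25.38
0.92 0.918 [0.42  1.228 0.219] [-5.5  3.   3.9] 0.264 25.71
0.96 0.958 [0.462 1.261 0.237] [-4.9  1.3  2.9] 0.244 26.04
1.0 0.998 [0.409 1.245 0.22 ] [-5.4  1.7  3.6] 0.205 26.38
1.04 1.038 [0.471 1.215 0.222] [-5.3  2.7  3.6] 0.163 26.71
1.08 1.078 [0.469 1.189 0.151] [-4.7  3.3  3.7] 0.137 27.04
1.12 1.118 [0.405 1.193 0.199] [-5.   2.8  3.7] 0.138 27.38
1.15 1.148 [0.442 1.228 0.164] [-5.1  3.4  4.1] 0.157 27.71
[([0.6657, 0.1922, 0.0596], 0.64)] [ 0.49851531 -0.02359064  0.2390894 ]
```

View pics/c5.png

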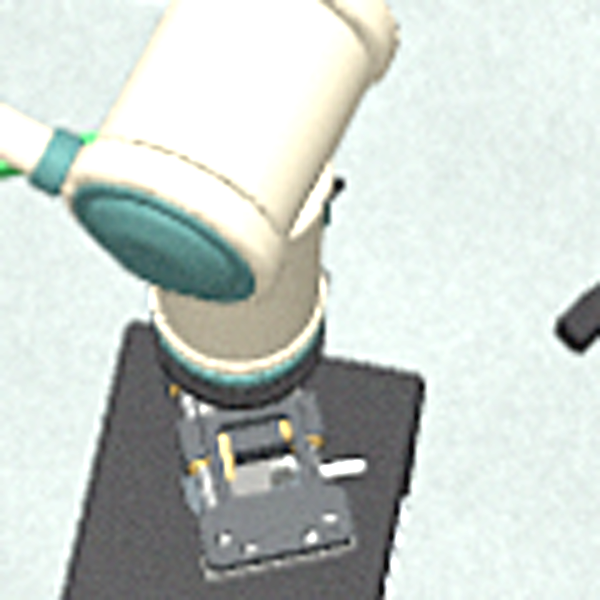

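The side view shows the pointer side of the gripper nearly in line with the long mark at (345,467), and the handle tip still at (338,185). The efforts show two full click cycles, with the dip before the third at about 1.10, so the phase matches tool angle = dial angle to about 0.01. Finishing at the third click.

Run:
```python
from h import *
j=np.load("j0.npy")
for d in [1.18,1.205]:
    k=j.copy();k[5]+=d; r.movej(k); r.hold(.3)
    print(d,round(telemetry.current_joints()[5]-j[5],3),np.round(telemetry.current_torque(),3),np.round(telemetry.current_wrist_force(),1),round(telemetry.current_joint_efforts()[5],3),telemetry.current_opening(),round(telemetry.current_t(),2))
for c in ("top","side"):
    im=vision.snapshot(c); cv2.imwrite(f"pics/{c}6.png",im[:,:,::-1])
    print(c,[(np.round(d["at"],4).tolist(),round(d["score"],2)) for d in models.mark_of("cup_handle",c)],[(np.round(d["at"],4).tolist(),round(d["score"],2)) for d in models.mark_of("dial_grip",c)])
a=cv2.imread("pics/top6.png")[195:285,230:350]; b=cv2.imread("pics/side6.png")[140:240,270:370]
f=lambda i,s:cv2.convertScaleAbs(cv2.resize(i,None,fx=s,fy=s,interpolation=cv2.INTER_CUBIC),alpha=1.8,beta=10)
a=f(a,3);b=f(b,4)
o=np.zeros((400,760,3),np.uint8);o[:270,:360]=a;o[:,360:]=b;cv2.imwrite("pics/c6.png",o)
```

```text
1.18 1.178 [0.501 1.276 0.158] [-5.1  2.4  4.4] 0.185 0.015420657964394723 28.36
1.205 1.203 [0.448 1.264 0.193] [-4.9  2.1  4.6] 0.214 0.016056733858733876 28.91
top [([0.3368, 0.2154, 0.0417], 0.93), ([0.6634, 0.1903, 0.0641], 0.89), ([0.4922, 0.1316, 0.0428], 0.5)] [([0.4989, -0.0218, 0.2219], 0.6)]
side [([0.5886, -0.4486, 0.0023], 0.74)] [([0.4978, -0.0243, 0.2219], 0.53)]
```

View pics/c6.png

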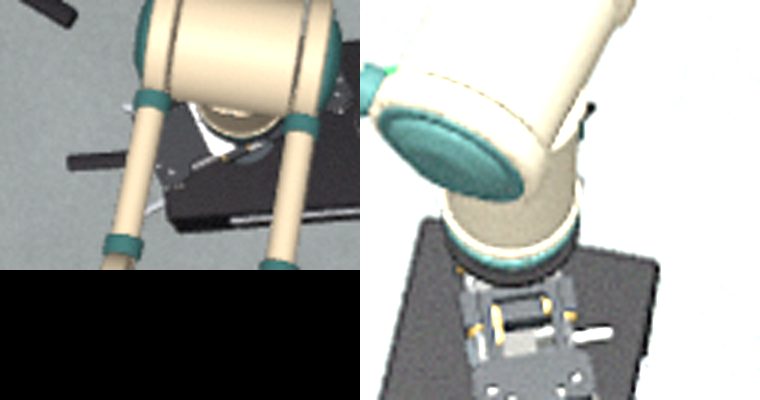

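The bar's white pointer line at (545,335) is in line with the long mark at (595,333). The handle tip at (68,163) hasn't moved since the cup was released.

```bash
python3 -c "
from plant import *
print(r.sign_off())"
```

```text
the job is handed in; nothing more can be done
None
```

I slid the steel cup home into the bay, then turned the dial to the third click. The job was handed in at about 29 s (limit 58 s) with the gripper still holding the dial there.

**Cup:** I gripped it by the handle, squared it to the bay and pushed until it met the stop. Pushing twice more met the stop at the same place each time, TCP y = 0.1335, which is where home was expected. After release, the handle was seen at y = 0.132 to 0.135, against about 0.135 expected. Its tip had not moved in the last pictures.

**Dial:** I turned it clockwise to 1.203 rad by the wrist joint, starting from the grip at rest. The first two clicks showed clearly in the wrist torque, as did the rise and dip before the third. The final holding torque was 0.214 N m, against 0.22 expected at the third click. In the side view the pointer lines up with the long mark.

**Checks that disagreed or failed:**
- **Sideways moment:** the wrist moment about y crept up to about 1.26 N m while turning, with only about 5 N of side force. I didn't find the cause.
- **Missed detection:** the network missed the cup handle in the last side picture. The top picture still showed it home, though at a score of only 0.5.
- **Other cups, lids and jar:** I went near none of them, but did not re-measure each one at the end.

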